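Free the locked lid stay and shut the instrument case

TASK

Shut the grey instrument case. Its lid is held open by the locked folding stay on the case's left side, so first hook the stay's elbow by its side pin and lift it until it gives; then bring the lid down gently, without letting it slam, and press its front edge until the catch snaps and the lid is fully shut. Force nothing, and leave the things around the case where they are.

Things in the scene. Friction and masses are not known exactly. Their poses are not given: they have to be found in the camera images.
- case: Grey open-topped metal case, 200 (x, front to back) x 220 (y) x 80 mm high, fixed to the worktop. Origin at the centre of its underside; x to its back (away from the robot), y to its left, z up. Lid hinged on the back wall's top edge, stay outside the left (+y) wall; a sprung catch 22 mm wide stands at the middle of the front (-x) wall, reaching 28 mm forward of it.
- lid_hinge (a point): Point on the lid's hinge axis at the middle of the case's width, 80 mm above the worktop; the axis runs along the case's y. The hinge is stiff and damped: a steep lid may stand where it is left; once it leans well over it sinks slowly until its tongue rests on the catch, its front edge about 10 mm above shut.
- lid_front (a point): Middle of the lid's front edge (top edge while open), on its outer face. The lid is a flat plate, 200 mm from hinge to front edge, 220 wide, 10 thick, its outer face 11 mm above the hinge axis when shut. At first it is nearly upright, leaning 15 degrees to the robot, outer face away from the robot. A striker tongue at the middle reaches 11 mm beyond the edge.
- case_lid (a joint): How far the lid has closed: 0 as found, locked open; 1.302 rad fully shut. It swings towards the robot and down. While the stay is locked it cannot be closed; pushing it only loads the stay. When it rests on the catch, 5 to 15 N pressed down at the middle near its front edge snap it home, and the catch holds it.
- stay_elbow (a joint): Fold of the stay: 0 locked (elbow against a stop, 7 mm below the straight line between its end pivots), 0.22 straight, growing as the elbow rises and folds, about 3.2 with the lid shut. A few N lift it. Past straight it folds on as the lid sinks; let go before about 0.5 it may drop back. Two flat steel links, the lower 53.5 mm long, the upper 86.5 mm, pivoted on the lid's left edge.
- stay_foot (a point): The lower link's pivot on the left wall, at rim height (80 mm above the worktop), 30 mm in front of the case's centre. The elbow moves on an arc of 53.5 mm about it: at first up and towards the case's front, from 33 degrees above level on the back side, over the top, to level at the front.
- elbow_pin (a point): Middle of the bare part of the elbow's pin: a round bar 10 mm thick sticking out sideways (case's +y). 38 mm are bare, between the links and an end knob 16 mm thick; this point is 34 mm outside the left wall, 109 mm above the worktop when locked. The lid stands close behind and inside it: a gripper pointing straight down may touch the lid, one tilted out to the left is clear.
- case_catch (a joint): Angle of the front catch: 0 at rest (before and after the snap), about 0.1 rad while the lid's tongue pushes past it.
- trackball: Dark grey trackball mouse, 98x112x48 mm, a bystander to the right. Origin at the centre of its underside.
- multimeter: Yellow hand multimeter, 172x84x48 mm, a bystander to the left. Origin at the centre of its underside.
- spool: Reel of solder standing on its flange, 62 mm across, 45 mm high, a bystander to the right. Origin at the centre of its underside.
- tape: Roll of grey tape lying flat, 82 mm across, 24 mm high, a bystander to the right. Origin at the centre of its underside.
- notebook: Dark blue hard-cover notebook, 205x155x16 mm, a bystander far to the left. Origin at the centre of its underside.
- red_driver: Screwdriver, 173 mm long, 28 mm high, lying behind the case; a bystander. Origin at the centre of its underside.
- spanner: Steel spanner, 183x27x8 mm, lying on the notebook; a bystander. Origin at the centre of its underside.

How it is judged:
By the outcome, as a careful person would: the job done as asked, in the order asked, and still so for the second after the job is handed in, with the robot touching nothing.
It also fails if it takes over 64 s, if anything falls off the work surface, if the arm or the gripper's body presses on something with over 40 N, if the wrist force passes 120 N, or if a joint passes its speed limit or range.

ROBOT

A 6-joint arm with a two-finger parallel gripper is mounted at the origin on a cart in front of the work surface, level with it; the furniture and walls round the work are solid. World frame = base frame: x ahead of the robot, y to its left, z up, the work surface at z = 0. Lengths are in mm, angles in degrees, forces in N, time in s.
With the tool pointing down it reaches from about 300 to 850 mm from the base axis. Payload 4.2 kg.
Tool frame: the origin (TCP) lies on the centre line of the jaws, within the pads' length; the fingertips stand 14 mm ahead of it and the grasp point (between the pads) lies 5 mm behind it; z points along the fingers, y is the line along which they close (so a half turn about z gives the same grasp; the last joint's range is limited). The gripper opens to 91 mm and grips with 3 to 60 N. Pads are 32 mm wide; open, the fingers measure 118 mm over their backs; the gripper's body (76 mm by 178 mm) begins 60 mm behind the grasp point.
Start: joints at [71.963, 18.312, 89.639, -0, 72.044, -1.146], TCP at [167.067, 550.209, 227.976] pointing down, gripper open.
Joint ranges: [-177.97, 177.97], [-48.28, 115.42], [12.27, 149.76], [-77.06, 257.06], [2.81, 150.46], [-146.56, 146.56]. Speed limits (degrees/s): [147.25, 147.25, 180, 180, 180, 180].

INTERFACE

Orientations are given as [roll, pitch, yaw] about the fixed x, y, z axes, in that order (R = Rz(yaw) Ry(pitch) Rx(roll)).
In Python, from workcell import env gives the robot as it stands.
- The arm moves only by the tool arm_command, never from a script. Its argument "motion" is a list of rows, each an object with "offset": the shift along the tool's x, y, z in m, a list of three; "spin": the turn about the tool's z in rad. In form: [{"offset": [tx, ty, tz], "spin": spin}, ...]. A call has 1 to 5 rows; each row shifts and turns the commanded pose from where the row before left it, along the tool's axes as they then stand; what a row does not reach is not made up. A row lasts 1/8 s, in which the tool goes at most 62.5 mm and 10.7 degrees, less where a joint would pass 70% of its speed; a pose out of reach is approached as far as the arm can. A call with a gripper value outside its range is refused whole. "jaw" is the finger opening in m, from 0 to 0.0912, set as the call begins (left out, the last holds). The fingers move at their own pace and stop on an object; "newtons" is the grip in N (left out, the last holds). Time passes only in rows, so rows that do not move let the fingers close. It gives the time, the measured TCP pose, the force, the opening and the grip force at its end, in the units of the state.
- env.state(): the state, without advancing time (a new reading comes with each control period).
- env.grab_frame(name): name is "scene" or "top" or "wrist"; returns (picture, depth): 480x640x3 uint8, blue, green, red; 480x640 float32, mm along the optical axis (not along the pixel's ray), 0 where there is no reading.
- env.camera_model(name): a dict with "fx", "fy", "cx", "cy" (pixels), "eye" and "rotation" of the camera in the world; the wrist camera has in their place "hand_eye" (4x4, takes a point from camera to tool coordinates, whose origin is the TCP and whose axes are the flange's). Camera axes: x right, y down, z forward; pixel columns grow to the right and rows downward; lengths in mm; the calibration is good to about 2 mm. A picture is of the moment at which its call begins: read the wrist's pose just before it. camera_model takes no time and is no camera call.
- env.job_done(): hands the job in; it is judged then, once.
Trained networks look in the newest picture that a camera, given by its name, has taken for a name from the list of things; names that differ only in an ending like _2 or _b are one class to them, and where a whole thing is asked for, a point or a joint stands for the part that bears it (a point fixed in the world has none). Each returns a list of dicts, best first, with "score" (0 to 1); they miss things now and then, are a little off and sometimes report something else, mostly with a low value. They report only what shows in the picture. A call takes as long as a camera call.
- env.boxes_of(camera, target): "bbox" ([left, top, right, bottom] in pixels, round what is visible of it).
- env.pinpoint(camera, target): "location" ([column, row] in pixels: a listed point, or the origin of a listed thing).
The state is a dict: "time_s": time; "qpos": joint angles; "qvel": joint speeds; "effort": joint torques, N m; "ee_pos": TCP position; "ee_rot": TCP orientation; "force": force on the tool from outside, world axes, zero at the start; "torque": the same for the moment, N m; "gripper_width": finger opening in mm; "gripper_force": force on a finger pad.
Only numpy, scipy, OpenCV 4.12 (cv2) and the standard library are available. Lean on these libraries where they do the work, as an engineer would, in place of code of your own. Each camera call takes 0.05 s, during which the arm holds its last target. There are 200 camera calls.

## Working session

There is one attempt and no reset: what is moved stays moved. The work goes in short steps, Python scripts to look and compute and a tool call to move; the robot and the scene stay as the last step left them, time stands still between calls to the robot, and variables do not carry over. Pictures are saved under pics/ and viewed, at most 10 in all, crops included, and the job is handed in when it is done.

Besides the shell and the picture viewer there is one more tool, called after "Request:" by a JSON object that holds its "name" and its "arguments". arm_command: Moves the arm, as the interface text tells. Its arguments: {"type":"object","properties":{"motion":{"type":"array"},"jaw":{"type":"number"},"newtons":{"type":"number"}},"required":["motion"]}

```bash
mkdir -p pics
cat > h.py <<'E'
import numpy as np, cv2
from scipy.spatial.transform import Rotation as R
from workcell import env
def px2w(cam,d,u,v,z=None,s=None):
    m=env.camera_model(cam)
    if 'eye' in m: Rm=np.array(m['rotation']);e=np.array(m['eye'])
    else:
        H=np.array(m['hand_eye']);Rt=R.from_euler('xyz',s['ee_rot'],degrees=True).as_matrix()
        Rm=Rt@H[:3,:3];e=Rt@H[:3,3]+np.array(s['ee_pos'])
    r=Rm@np.array([(u-m['cx'])/m['fx'],(v-m['cy'])/m['fy'],1])
    if z is not None: return e+r*(z-e[2])/r[2]
    return e+r*d
E
python3 - <<'E'
from h import *
s=env.state();print(s)
for c in('scene','top'):
    m=env.camera_model(c);print(m)
    p,d=env.grab_frame(c);cv2.imwrite(f'pics/{c}0.png',p);np.save(c,d)
    for t in('case','lid_hinge','lid_front','stay_foot','elbow_pin','multimeter','trackball','notebook','spool','tape'):
        for r in env.pinpoint(c,t)[:2]:
            u,v=r['location'];D=d[int(v)%480,int(u)%640]
            print(c,t,round(r['score'],2),np.round([u,v]),np.round(px2w(c,D,u,v)))
E
```

```text
{'time_s': 0.0, 'qpos': array([ 7.19628486e+01,  1.83499527e+01,  8.97059610e+01, -1.96148276e-03,
        7.20434187e+01, -1.14750301e+00]), 'qvel': array([ 0.06307538, -0.10404503, -0.11555758,  0.02759726, -0.00779652,
       -0.16432919]), 'effort': array([-3.07809569e-04, -4.12453687e+01, -2.31975818e+01,  7.26217870e-02,
        4.58002870e-02, -1.15911121e-04]), 'ee_pos': array([166.93079219, 549.73574057, 227.14019874]), 'ee_rot': array([-1.79900650e+02, -1.24753211e-04,  1.63110958e+02]), 'force': array([-0.07496648, -0.73151813,  0.36759639]), 'torque': array([ 0.01527763, -0.0500681 ,  0.02728115]), 'gripper_force': 0.0, 'gripper_width': 90.92584609314765}
{'fx': 468.26084741941605, 'fy': 468.26084741941605, 'cx': 321.6892813147315, 'cy': 243.8208864474005, 'eye': array([-318.97785398, -873.81611828, 1181.71548338]), 'rotation': array([-127.53271569,    1.14062445,  -45.48481337])}
scene case 0.78 [311. 281.] [-74123. -74678. -72623.]
scene case 0.42 [226. 227.] [-39883. -40438. -38382.]
scene lid_hinge 0.67 [327. 255.] [-82850. -83405. -81350.]
scene lid_hinge 0.51 [226. 
[... 954 characters left out ...]
1865e+01])}
top case 0.89 [290. 243.] [-122658. -122948. -121032.]
top lid_hinge 0.64 [292. 207.] [-110331. -110622. -108705.]
top lid_front 0.8 [285. 201.] [-121992. -122282. -120366.]
top stay_foot 0.6 [249. 239.] [-96090. -96381. -94464.]
top stay_foot 0.38 [467. 324.] [-206981. -207272. -205356.]
top elbow_pin 0.64 [243. 222.] [-92348. -92639. -90723.]
top trackball 0.66 [463. 327.] [-205908. -206199. -204283.]
top notebook 0.74 [290. 206.] [-106177. -106468. -104551.]
top notebook 0.61 [139. 200.] [-42053. -42344. -40428.]
top spool 0.68 [382. 299.] [-165366. -165657. -163741.]
top spool 0.63 [288. 204.] [-106047. -106338. -104421.]
top tape 0.89 [427. 317.] [-190790. -191081. -189164.]
```

```bash
sed -i "s/Rm=np.array(m\['rotation'\])/Rm=R.from_euler('xyz',m['rotation'],degrees=True).as_matrix()/" h.py
python3 - <<'E'
from h import *
P={'case':((311,281),(290,243)),'lid_hinge':((327,255),(292,207)),'lid_front':((318,215),(285,201)),'stay_foot':((283,259),(249,239)),'elbow_pin':((280,247),(243,222)),'tape':((403,372),(427,317)),'trackball':((438,393),(463,327)),'spool':((367,348),(382,299)),'notebook':((225,232),(139,200)),'multimeter':((248,256),None)}
D={c:np.load(c+'.npy') for c in('scene','top')}
def ray(c,p):
    a=px2w(c,0,*p);b=px2w(c,1,*p)-a;return a,b/np.linalg.norm(b)
for k,(s,t) in P.items():
    o=[k]
    for c,p in(('scene',s),('top',t)):
        if p: o.append((c,np.round(px2w(c,D[c][p[1],p[0]],*p)).tolist()))
    if t:
        a,u=ray('scene',s);b,v=ray('top',t)
        x=np.linalg.lstsq(np.c_[u,-v],b-a,rcond=None)[0];A=a+u*x[0];B=b+v*x[1]
        o.append(('tri',np.round((A+B)/2).tolist(),round(np.linalg.norm(A-B),1)))
    print(*o)
a=cv2.imread('pics/scene0.png')[180:420,160:480];b=cv2.imread('pics/top0.png')[140:380,100:500]
cv2.imwrite('pics/s0.png',cv2.resize(a,None,fx=2.5,fy=2.5)); cv2.imwrite('pics/t0.png',cv2.resize(b,None,fx=2,fy=2))
print(env.camera_model('wrist'))
E
```

```text
case ('scene', [557.0, 76.0, 18.0]) ('top', [563.0, 72.0, 15.0]) ('tri', [559.0, 74.0, 18.0], np.float64(5.9))
lid_hinge ('scene', [661.0, 92.0, 71.0]) ('top', [618.0, 77.0, 236.0]) ('tri', [667.0, 99.0, 64.0], np.float64(0.3))
lid_front ('scene', [865.0, 345.0, 36.0]) ('top', [691.0, 132.0, 27.0]) ('tri', [621.0, 96.0, 271.0], np.float64(3.7))
stay_foot ('scene', [527.0, 192.0, 76.0]) ('top', [522.0, 194.0, 75.0]) ('tri', [524.0, 192.0, 77.0], np.float64(5.3))
elbow_pin ('scene', [629.0, 332.0, 0.0]) ('top', [560.0, 223.0, 113.0]) ('tri', [558.0, 230.0, 97.0], np.float64(14.7))
tape ('scene', [423.0, -438.0, 76.0]) ('top', [470.0, -419.0, -10.0]) ('tri', [466.0, -414.0, 14.0], np.float64(2.0))
trackball ('scene', [463.0, -535.0, 32.0]) ('top', [468.0, -526.0, 33.0]) ('tri', [471.0, -530.0, 18.0], np.float64(2.8))
spool ('scene', [460.0, -276.0, 15.0]) ('top', [473.0, -261.0, 42.0]) ('tri', [480.0, -264.0, -12.0], np.float64(5.4))
notebook ('scene', [528.0, 570.0, 12.0]) ('top', [548.0, 596.0, 18.0]) ('tri', [556.0, 615.0, -25.0], np.float64(3.8))
multimeter ('scene', [485.0, 357.0, 24.0])
{'fx': 381.95127014920604, 'fy': 381.95127014920604, 'cx': 318.63483984325893, 'cy': 237.87553946119277, 'hand_eye': array([[ 2.56528598e-04, -9.68564732e-01, -2.48761520e-01,
         6.95393312e+01],
       [ 9.99999879e-01,  3.52912472e-04, -3.42858518e-04,
        -1.47409769e-01],
       [ 4.19871712e-04, -2.48761402e-01,  9.68564705e-01,
        -1.56170007e+02],
       [ 0.00000000e+00,  0.00000000e+00,  0.00000000e+00,
         1.00000000e+00]])}
```

View pics/s0.png

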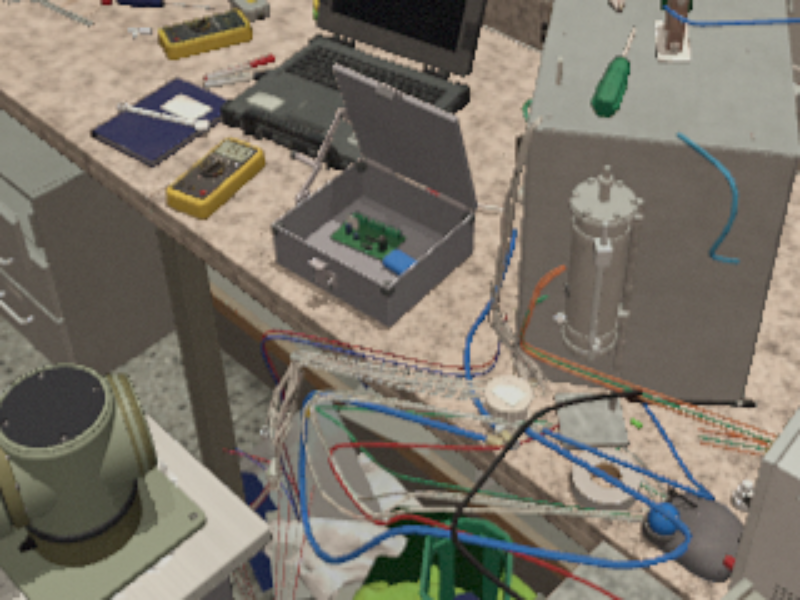

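View pics/t0.png

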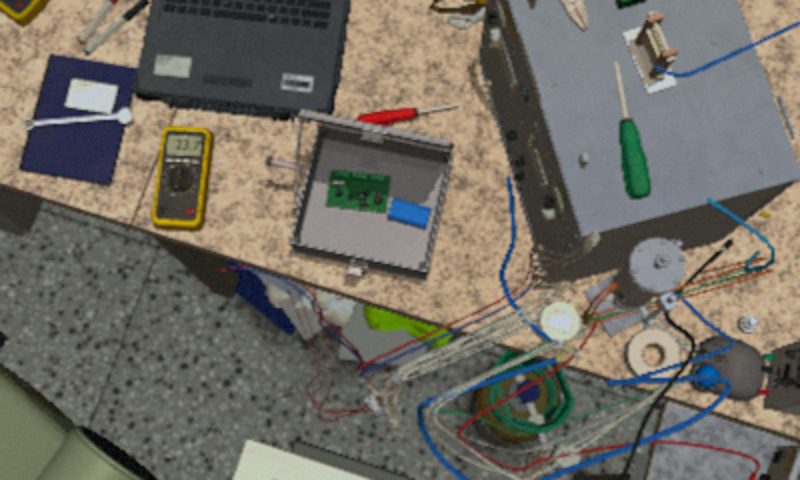

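Run:
```python
from h import *
# crop t0: u=100+x/2, v=140+y/2 ; s0: u=160+x/2.5, v=180+y/2.5
for n,(x,y),z in (('FL',(293,243),80),('FR',(428,274),80),('BR',(451,150),80),('BL',(305,118),80),('pinknob',(270,161),109),('pinin',(300,163),109)):
    print(n,np.round(px2w('top',0,100+x/2,140+y/2,z)))
for n,(x,y),z in (('FL',(277,229),80),('FR',(390,286),80),('BR',(473,212),80),('pinknob',(303,198),109)):
    print('s',n,np.round(px2w('scene',0,160+x/2.5,180+y/2.5,z)))
```

```text
FL [451. 176.  80.]
FR [468. -39.  80.]
BR [670. -13.  80.]
BL [650. 226.  80.]
pinknob [558. 249. 109.]
pinin [570. 203. 109.]
s FL [446. 166.  80.]
s FR [475. -36.  80.]
s BR [667. -14.  80.]
s pinknob [497. 164. 109.]
```

Request:
{"name": "arm_command", "arguments": {"motion": [{"offset":[-0.06,0,-0.01],"spin":0.18},{"offset":[-0.06,0,-0.01],"spin":0.18},{"offset":[-0.06,0,-0.01],"spin":0.18},{"offset":[-0.05,-0.01,-0.01],"spin":0.18},{"offset":[-0.04,0.02,-0.01],"spin":0.18}], "jaw": 0.04}}

```text
time_s: 1.72
ee_pos: [390.3, 399.6, 278.6]
ee_rot: [-180.0, -0.0, 111.2]
force: [-0.2, 1.9, 0.4]
gripper_width: 44.3
gripper_force: 0.0
```

Request:
{"name": "arm_command", "arguments": {"motion": [{"offset":[0,0,0],"spin":0.135},{"offset":[0,0,0],"spin":0.13},{"offset":[-0.035,0.048,0],"spin":0},{"offset":[-0.04,0.048,0],"spin":0},{"offset":[-0.04,0.048,0],"spin":0}]}}

```text
time_s: 2.35
ee_pos: [546.9, 302.4, 278.1]
ee_rot: [180.0, -0.0, 96.4]
force: [0.4, 0.9, -0.4]
gripper_width: 39.6
gripper_force: 0.0
```

```bash
cat > look.py <<'E'
import sys
from h import *
s=env.state();p,d=env.grab_frame('wrist');cv2.imwrite(f'pics/{sys.argv[1]}.png',p);np.save('wrist',d)
print(s['time_s'],s['ee_pos'],s['ee_rot'])
for t in('elbow_pin','stay_foot','lid_front','lid_hinge','case'):
    for r in env.pinpoint('wrist',t)[:2]:
        u,v=r['location'];D=d[int(np.clip(v,0,479)),int(np.clip(u,0,639))]
        print(t,round(r['score'],2),np.round([u,v]),np.round(px2w('wrist',D,u,v,s=s)),np.round(px2w('wrist',0,u,v,z=dict(elbow_pin=109,lid_front=271,case=0).get(t,80),s=s)))
E
python3 look.py w1
```

```text
2.35 [546.92938086 302.38516107 278.10982282] [ 1.79972775e+02 -3.00492966e-02  9.63955332e+01]
elbow_pin 0.82 [324. 300.] [560. 232. 113.] [560. 230. 109.]
stay_foot 0.21 [294. 113.] [513. 395.  40.] [516. 392.  80.]
case 0.76 [309. 368.] [558.  99.  17.] [559.  88.   0.]
```

View pics/w1.png

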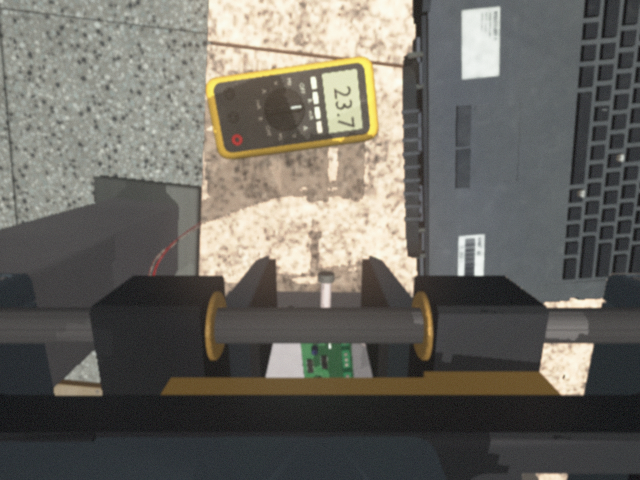

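Run:
```python
from h import *
s=env.state();d=np.load('wrist.npy')
for v in range(266,312,3):
  print(v,[ (np.round(px2w('wrist',d[v,u],u,v,s=s)).astype(int).tolist()) for u in (321,324,326,329,332)])
```

```text
266 [[556, 227, -1], [560, 228, -2], [562, 228, -2], [566, 228, -1], [569, 229, -1]]
269 [[557, 224, -2], [560, 224, -2], [563, 224, -2], [566, 225, -2], [570, 225, -2]]
272 [[552, 258, 108], [555, 258, 108], [557, 259, 109], [559, 259, 108], [562, 260, 109]]
275 [[552, 258, 115], [555, 258, 115], [556, 259, 116], [559, 259, 115], [562, 259, 114]]
278 [[552, 255, 115], [555, 256, 117], [557, 256, 117], [559, 257, 117], [562, 256, 114]]
281 [[553, 252, 115], [555, 253, 116], [557, 253, 117], [560, 254, 117], [563, 253, 115]]
284 [[553, 248, 111], [556, 249, 113], [558, 249, 113], [560, 250, 113], [572, 206, -2]]
287 [[554, 245, 112], [556, 246, 112], [558, 246, 113], [561, 247, 113], [573, 202, -3]]
290 [[554, 242, 111], [556, 244, 114], [558, 244, 113], [561, 244, 113], [573, 198, -2]]
293 [[554, 240, 112], [557, 240, 113], [559, 241, 113], [561, 240, 112], [573, 199, 9]]
296 [[555, 237, 112], [557, 238, 114], [559, 238, 113], [562, 238, 112], [572, 198, 18]]
299 [[555, 234, 112], [558, 235, 113], [559, 236, 115], [562, 235, 112], [572, 199, 28]]
302 [[555, 230, 110], [558, 232, 114], [560, 232, 113], [562, 232, 112], [572, 199, 36]]
305 [[555, 229, 114], [558, 229, 114], [560, 229, 113], [563, 229, 112], [571, 199, 43]]
308 [[542, 337, 356], [543, 337, 356], [543, 337, 356], [544, 337, 356], [544, 337, 355]]
311 [[542, 337, 356], [543, 337, 357], [543, 337, 357], [544, 337, 357], [544, 337, 356]]
```

Request:
{"name": "arm_command", "arguments": {"motion": [{"offset":[-0.025,0.002,0],"spin":0},{"offset":[-0.026,0.002,0.02],"spin":0},{"offset":[0,0,0.04],"spin":0},{"offset":[0,0,0.04],"spin":0},{"offset":[0,0,0.025],"spin":0}]}}

```text
time_s: 3.28
ee_pos: [553.1, 254.0, 151.4]
ee_rot: [-179.9, 0.0, 96.5]
force: [0.7, -0.2, -0.2]
gripper_width: 39.9
gripper_force: 0.0
```

Request:
{"name": "arm_command", "arguments": {"motion": [{"offset":[0,0,0.02],"spin":0},{"offset":[0,0,0.015],"spin":0},{"offset":[0,0,0.005],"spin":0},{"offset":[0,0,0],"spin":0}]}}

```text
time_s: 3.78
ee_pos: [555.1, 253.5, 113.3]
ee_rot: [180.0, -0.0, 96.4]
force: [0.5, 0.3, 0.0]
gripper_width: 40.2
gripper_force: 0.0
```

Run:
```python
from h import *
s=env.state();p,d=env.grab_frame('wrist');print(s['ee_pos'],s['force'])
cv2.imwrite('pics/w2.png',p[200:440,160:480])
```

```text
[555.11734084 253.45580986 113.2811662 ] [0.54785696 0.31027437 0.00253977]
```

View pics/w2.png

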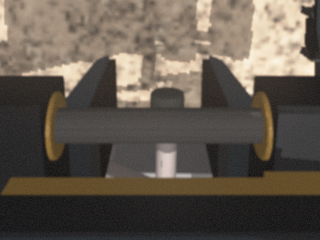

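Request:
{"name": "arm_command", "arguments": {"motion": [{"offset":[0,0.002,0],"spin":0},{"offset":[0,0,0],"spin":0},{"offset":[0,0,0],"spin":0},{"offset":[0,0,0],"spin":0},{"offset":[0,0,0],"spin":0}], "jaw": 0.005, "newtons": 15}}

```text
time_s: 4.45
ee_pos: [558.5, 253.5, 113.6]
ee_rot: [179.8, -0.0, 96.4]
force: [3.9, -0.7, 1.4]
gripper_width: 14.8
gripper_force: 15.0
```

Request:
{"name": "arm_command", "arguments": {"motion": [{"offset":[0,-0.002,-0.0027],"spin":0},{"offset":[0,-0.002,-0.0027],"spin":0},{"offset":[0,-0.0033,-0.0033],"spin":0},{"offset":[0,-0.0033,-0.0033],"spin":0},{"offset":[0,0,0],"spin":0}]}}

```text
time_s: 5.08
ee_pos: [546.2, 252.2, 125.3]
ee_rot: [-180.0, -0.0, 96.4]
force: [2.7, 0.7, 2.6]
gripper_width: 14.8
gripper_force: 15.0
```

Request:
{"name": "arm_command", "arguments": {"motion": [{"offset":[0,-0.0038,-0.0027],"spin":0},{"offset":[0,-0.0038,-0.0026],"spin":0},{"offset":[0,-0.0042,-0.002],"spin":0},{"offset":[0,-0.0043,-0.002],"spin":0},{"offset":[0,0,0],"spin":0}]}}

```text
time_s: 5.7
ee_pos: [528.8, 250.3, 133.9]
ee_rot: [-179.8, -0.0, 96.4]
force: [-1.3, 2.7, -1.1]
gripper_width: 15.0
gripper_force: 15.0
```

Run:
```python
from h import *
p,d=env.grab_frame('scene');cv2.imwrite('pics/s1.png',cv2.resize(p[160:340,220:420],None,fx=3,fy=3))
```

```text
(no output)
```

View pics/s1.png

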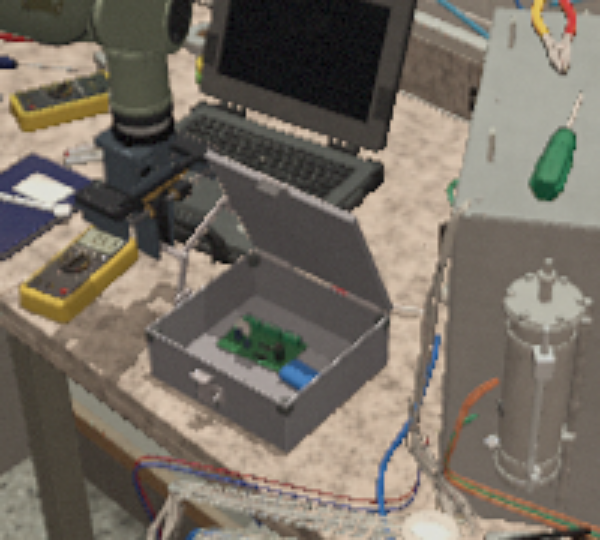

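Request:
{"name": "arm_command", "arguments": {"motion": [{"offset":[0,-0.0045,-0.0013],"spin":0},{"offset":[0,-0.0045,-0.0011],"spin":0},{"offset":[0,-0.0046,-0.0006],"spin":0},{"offset":[0,-0.0047,-0.0002],"spin":0},{"offset":[0,0,0],"spin":0}]}}

```text
time_s: 6.38
ee_pos: [511.1, 248.3, 137.1]
ee_rot: [-179.9, -0.0, 96.4]
force: [-1.1, 4.1, -7.0]
gripper_width: 15.1
gripper_force: 15.0
```

Request:
{"name": "arm_command", "arguments": {"motion": [{"offset":[0,-0.0047,0.0002],"spin":0},{"offset":[0,-0.0046,0.0006],"spin":0},{"offset":[0,-0.0045,0.0011],"spin":0},{"offset":[0,-0.0045,0.0013],"spin":0},{"offset":[0,0,0],"spin":0}]}}

```text
time_s: 7.0
ee_pos: [494.1, 246.3, 134.2]
ee_rot: [180.0, -0.0, 96.4]
force: [0.7, 4.4, -8.9]
gripper_width: 15.1
gripper_force: 15.0
```

Request:
{"name": "arm_command", "arguments": {"motion": [{"offset":[0,-0.0043,0.0019],"spin":0},{"offset":[0,-0.0042,0.0021],"spin":0},{"offset":[0,-0.0039,0.0025],"spin":0},{"offset":[0,-0.0037,0.0028],"spin":0},{"offset":[0,0,0],"spin":0}]}}

```text
time_s: 7.62
ee_pos: [479.1, 244.8, 125.5]
ee_rot: [179.8, -0.0, 96.4]
force: [3.5, 4.0, -9.1]
gripper_width: 14.8
gripper_force: 15.0
```

Request:
{"name": "arm_command", "arguments": {"motion": [{"offset":[0,-0.0034,0.0032],"spin":0},{"offset":[0,-0.0032,0.0034],"spin":0},{"offset":[0,-0.0028,0.0037],"spin":0},{"offset":[0,-0.0025,0.0039],"spin":0},{"offset":[0,0,0],"spin":0}]}}

```text
time_s: 8.25
ee_pos: [468.1, 243.6, 111.7]
ee_rot: [179.7, -0.1, 96.4]
force: [5.1, 2.8, -7.6]
gripper_width: 14.9
gripper_force: 15.0
```

Run:
```python
from h import *
p,d=env.grab_frame('scene');cv2.imwrite('pics/s2.png',cv2.resize(p[160:340,220:420],None,fx=3,fy=3))
```

```text
(no output)
```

View pics/s2.png

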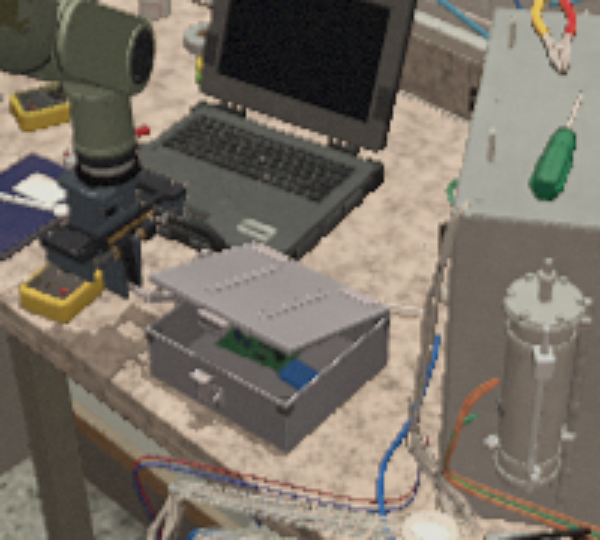

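Request:
{"name": "arm_command", "arguments": {"motion": [{"offset":[0,-0.0022,0.0041],"spin":0},{"offset":[0,-0.0018,0.0044],"spin":0},{"offset":[0,-0.0008,0.0025],"spin":0},{"offset":[0,-0.0006,0.0025],"spin":0},{"offset":[0,0,0],"spin":0}]}}

```text
time_s: 8.93
ee_pos: [463.8, 243.4, 99.3]
ee_rot: [179.6, -0.1, 96.4]
force: [4.0, 3.5, -0.6]
gripper_width: 14.9
gripper_force: 15.0
```

Request:
{"name": "arm_command", "arguments": {"motion": [{"offset":[0,0,0],"spin":0},{"offset":[0,0,0],"spin":0},{"offset":[0,0,0],"spin":0},{"offset":[0,0,0],"spin":0}], "jaw": 0.04}}

```text
time_s: 9.43
ee_pos: [460.8, 242.3, 97.3]
ee_rot: [-180.0, 0.0, 96.4]
force: [-0.4, 0.6, 0.2]
gripper_width: 40.0
gripper_force: 0.0
```

Request:
{"name": "arm_command", "arguments": {"motion": [{"offset":[0,0,-0.02],"spin":0},{"offset":[0,0,-0.04],"spin":0},{"offset":[0,0,-0.05],"spin":0},{"offset":[0.04,0,-0.02],"spin":0},{"offset":[0,0,0],"spin":0}], "jaw": 0.0}}

```text
time_s: 10.05
ee_pos: [457.2, 284.3, 229.1]
ee_rot: [179.8, -0.1, 96.5]
force: [-0.3, -0.2, -1.2]
gripper_width: 0.1
gripper_force: 0.0
```

Run:
```python
from h import *
for c in('scene','top'):
    p,d=env.grab_frame(c);cv2.imwrite(f'pics/{c}3.png',cv2.resize(p[150:310,200:400] if c=='top' else p[220:340,240:400],None,fx=4,fy=3.75) )
    for t in('lid_front','lid_hinge','case'):
        for r in env.pinpoint(c,t)[:2]:
            u,v=r['location'];print(c,t,round(r['score'],2),np.round([u,v]),np.round(px2w(c,d[int(v),int(u)],u,v)))
    if c=='top': # lid top mask by height: depth -> world
        H=[]
        for v in range(180,290,1):
            for u in range(225,350,1):
                w=px2w(c,d[v,u],u,v)
                if 75<w[2]<120: H.append(w)
        H=np.array(H);b=cv2.minAreaRect(H[:,:2].astype(np.float32));print(b,np.round(cv2.boxPoints(b)),len(H))
        A=np.c_[H[:,:2],np.ones(len(H))];print('plane',np.linalg.lstsq(A,H[:,2],rcond=None)[0])
```

```text
scene lid_front 0.9 [292. 279.] [463.  71.  94.]
scene lid_hinge 0.73 [328. 253.] [649.  77.  96.]
scene lid_hinge 0.63 [225. 226.] [554. 603.  16.]
scene case 0.8 [312. 282.] [494.   1. 100.]
scene case 0.44 [290. 281.] [453.  71.  89.]
top lid_hinge 0.95 [292. 206.] [689. 108.   2.]
top lid_hinge 0.26 [464. 323.] [ 481. -525.   36.]
top case 0.8 [292. 245.] [538.  55. 103.]Traceback (most recent call last):
  File "<stdin>", line 11, in <module>
  File "h.py", line 5, in px2w
    m=env.camera_model(cam)
ValueError: time passes only in moves, steps and waits
```

View pics/top3.png

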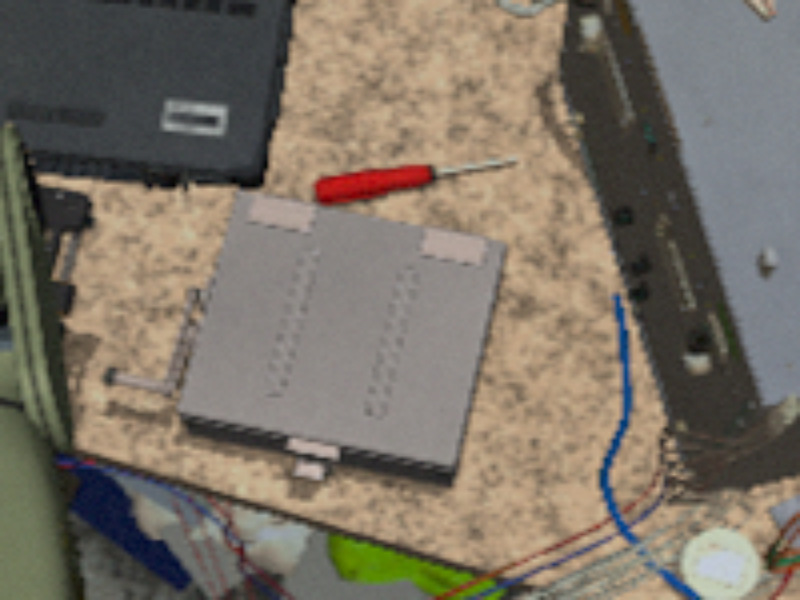

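Run:
```python
from h import *
for x,y in((318,440),(312,450),(183,412),(455,468)): print(np.round(px2w('top',0,200+x/4,150+y/3.75,100)))
```

```text
[461.  70. 100.]
[452.  72. 100.]
[452. 177. 100.]
[471. -37. 100.]
```

Request:
{"name": "arm_command", "arguments": {"motion": [{"offset":[-0.053,-0.001,0],"spin":0},{"offset":[-0.053,-0.001,0.02],"spin":0},{"offset":[-0.053,-0.001,0.02],"spin":0},{"offset":[-0.053,-0.0015,0.02],"spin":0},{"offset":[0,0,0.019],"spin":0}]}}

```text
time_s: 11.08
ee_pos: [475.5, 67.7, 147.5]
ee_rot: [-180.0, 0.0, 96.1]
force: [-0.3, 0.6, -0.7]
gripper_width: 0.3
gripper_force: 0.0
```

Request:
{"name": "arm_command", "arguments": {"motion": [{"offset":[0,0,0.015],"spin":0},{"offset":[0,0,0.01],"spin":0},{"offset":[0,0,0],"spin":0}]}}

```text
time_s: 11.45
ee_pos: [475.2, 71.0, 122.7]
ee_rot: [-179.9, -0.0, 96.4]
force: [-0.6, -0.8, 0.1]
gripper_width: 0.3
gripper_force: 0.0
```

Request:
{"name": "arm_command", "arguments": {"motion": [{"offset":[0,0,0.003],"spin":0},{"offset":[0,0,0.003],"spin":0},{"offset":[0,0,0.002],"spin":0},{"offset":[0,0,0.002],"spin":0},{"offset":[0,0,0],"spin":0}]}}

```text
time_s: 12.08
ee_pos: [475.7, 71.2, 113.9]
ee_rot: [180.0, -0.0, 96.4]
force: [-1.4, -0.4, 5.1]
gripper_width: 0.4
gripper_force: 2.4
```

Contact at about 114 mm, matching the lid resting on its catch; press on slowly.

Request:
{"name": "arm_command", "arguments": {"motion": [{"offset":[0,0,0.0015],"spin":0},{"offset":[0,0,0.0015],"spin":0},{"offset":[0,0,0.001],"spin":0},{"offset":[0,0,0.001],"spin":0},{"offset":[0,0,0],"spin":0}]}}

```text
time_s: 12.7
ee_pos: [475.6, 71.1, 108.0]
ee_rot: [-180.0, -0.0, 96.4]
force: [0.3, 0.2, -0.4]
gripper_width: 0.6
gripper_force: 0.0
```

Request:
{"name": "arm_command", "arguments": {"motion": [{"offset":[0,0,0.001],"spin":0},{"offset":[0,0,0.001],"spin":0},{"offset":[0,0,0.001],"spin":0},{"offset":[0,0,0.001],"spin":0},{"offset":[0,0,0],"spin":0}]}}

```text
time_s: 13.32
ee_pos: [475.6, 71.1, 105.2]
ee_rot: [180.0, -0.0, 96.4]
force: [-2.3, -0.6, 8.3]
gripper_width: 0.6
gripper_force: 3.9
```

Request:
{"name": "arm_command", "arguments": {"motion": [{"offset":[0,0,0.001],"spin":0},{"offset":[0,0,0],"spin":0},{"offset":[0,0,0],"spin":0}]}}

```text
time_s: 13.7
ee_pos: [475.6, 71.1, 105.1]
ee_rot: [180.0, -0.0, 96.4]
force: [-3.4, -0.9, 14.0]
gripper_width: 0.6
gripper_force: 7.4
```

Request:
{"name": "arm_command", "arguments": {"motion": [{"offset":[0,0,-0.02],"spin":0},{"offset":[0,0,-0.05],"spin":0},{"offset":[0.05,0,-0.05],"spin":0},{"offset":[0.055,0,0],"spin":0},{"offset":[0.055,0,0],"spin":0}]}}

```text
time_s: 14.32
ee_pos: [458.6, 225.8, 218.4]
ee_rot: [179.9, -0.0, 96.3]
force: [1.7, -0.2, -0.0]
gripper_width: 0.4
gripper_force: 0.0
```

Request:
{"name": "arm_command", "arguments": {"motion": [{"offset":[0.05,0,0],"spin":0},{"offset":[0,0,0],"spin":0},{"offset":[0,0,0],"spin":0}]}}

```text
time_s: 14.7
ee_pos: [452.8, 273.5, 217.1]
ee_rot: [-180.0, 0.1, 96.4]
force: [-0.4, 0.1, 0.3]
gripper_width: 0.7
gripper_force: 0.0
```

Run:
```python
from h import *
fr={c:env.grab_frame(c) for c in('scene','top')}
p=fr['scene'][0];cv2.imwrite('pics/s4.png',cv2.resize(p[160:340,220:420],None,fx=3,fy=3))
d=fr['top'][1]
for u,v in((280,260),(283,250),(290,225),(275,262)): print(np.round(px2w('top',np.median(d[v-1:v+2,u-1:u+2]),u,v)))
```

```text
[485.  77.  91.]
[518.  78.  89.]
[601.  83.  91.]
[474.  89.  93.]
```

View pics/s4.png

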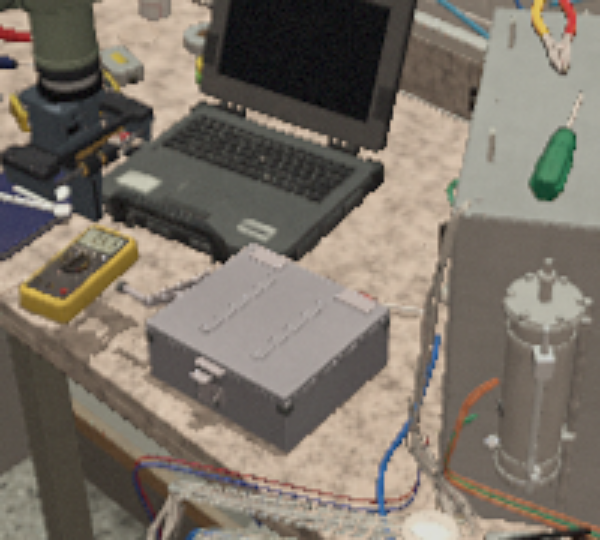

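The lid is flat and latched: its outer face is level at about 91 mm, and the tongue sits under the catch at crop position (208,370). The arm is clear and the multimeter is where it was.

```bash
python3 -c "
from workcell import env
print(env.job_done())"
```

```text
the job is handed in; nothing more can be done
None
```

The case is shut and latched: I lifted the stay's elbow by its pin's end knob until it gave, lowered the lid by the elbow, pressed the front edge until the catch snapped (14 N at most), and handed the job in with the arm clear and nothing around it seen to have moved.

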